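# Tighten the loose coupling on the bottling table

## Task

The red coupling on the bottling table has worked loose. By hand, turn its red collar clockwise (seen from above) until the yellow pointer on its flange is at the white mark, and let go; then take the upright black handle of the spanner that sits on that same coupling and swing it clockwise until it has driven the pointer the rest of the way, to the black stop, and let go. Leave the green coupling's collar as it is.

Things in the scene. Friction and masses are not known exactly. Their poses are not given: they have to be found in the camera images.
- red_collar (a joint): turn of the red coupling's captive collar (rad): grows CLOCKWISE seen from above; starts 0 to 0.15, pointer at the white mark at 0.6, at the black stop at 1.2 (goes no further). Stays where left, does not rise or sink, takes 0.25 N m. Its steel flange (92 mm across) has an upright yellow drive pin (10 mm thick, 38 mm from the axis, top 74 mm above the table) with a yellow pointer beside it.
- red_collar_top (a point): centre of the top of the red collar, on its axis, 125 mm above the table; z up, x towards pin and pointer (turns with the collar). The collar is an upright ribbed round red sleeve, 44 mm across, amber sight glass on top, its upper 50 mm free to grip from above. Below, on a fixed dark deck, the white mark and, further clockwise, the black stop block.
- red_handle_top (a point): centre of the top of the red coupling's spanner handle, 125 mm up: upright black round post, 18 mm across, 56 mm tall, may spin in the grip. It stands 120 mm from the collar's axis on a steel bar whose ring sits round the collar's foot; swings nearly freely about that axis. Starts 0.45 to 0.85 rad anticlockwise of the pin; swung clockwise, the bar meets the pin 0.35 rad before it and drives it.
- green_collar (a joint): turn (rad) of the collar of a second coupling, same form and size with its own spanner, but green. It is tight already (1.1 to 1.2) and must stay so. Red and green may stand either way round, left or right. Both spanners point away from the robot.

How it is judged (in metres and radians):
On the way, in this order (a step that is already met when the one before it is completed fails the run):
1. the red collar is turned by the fingers up to about the white mark (value of joint red_collar between 0.42 and 0.85 rad and contact force between the fingers and red_collar above 0.5 N), for 0.1 s.
2. the collar is let go, still near the white mark (value of joint red_collar below 0.85 rad and contact force between the fingers and red_collar below 0.1 N), for 0.2 s.
3. the spanner has driven the collar to the stop (value of joint red_collar above 1.03 rad and contact force between red_spanner and red_collar above 0.3 N), for 0.05 s.
At the end, for the whole second after the job is handed in: The red collar is within 10 degrees (0.17 rad) of the black stop and at rest (joint above 1.03), and the green collar is still tight (value of joint red_collar above 1.03 rad and velocity of joint red_collar below 0.05 rad/s and value of joint green_collar above 1.02 rad); the robot touches nothing.
It fails at once if the robot touches the red collar or its pin when it is already turned well past the white mark (more than 14 degrees): that part is the spanner's (value of joint red_collar above 0.85 rad and contact force between the arm and red_collar above 0.5 N).
It fails at once if the green collar is turned back (value of joint green_collar below 1.02 rad).
It also fails if it takes over 51 s, if anything falls off the work surface, if the arm or the gripper's body presses on something with over 40 N, if the wrist force passes 120 N, or if a joint passes its speed limit or range.

## Robot

A 6-joint arm with a two-finger parallel gripper is mounted at the origin on the work surface. World frame = base frame: x ahead of the robot, y to its left, z up, the work surface at z = 0. Lengths are in mm, angles in rad, forces in N, time in s.
With the tool pointing down it reaches from about 325 to 875 mm from the base axis. Payload 4.4 kg.
Tool frame: the origin (TCP) lies on the centre line of the jaws, within the pads' length; the fingertips stand ahead of it and the grasp point (between the pads) lies 6 mm ahead of it (ctrl.tcp_to_tips is the z of the fingertips in the tool frame, in mm); z points along the fingers, y is the line along which they close (so a half turn about z gives the same grasp; the last joint's range is limited). The gripper opens to 85 mm and grips with 20 to 120 N. Pads are 22 mm wide; open, the fingers measure 114 mm over their backs; the gripper's body (76 mm by 85 mm) begins 54 mm behind the grasp point. The pads swing forward as they close: fully open they stand 13 mm farther back than shut.
Start: joints at [1.101, 0.207, 1.542, -0, 1.393, -0.15], TCP at [180.23, 546.026, 256.282] pointing down, gripper open.
Joint ranges: [-2.73, 2.73], [-0.86, 2.22], [0.23, 2.46], [-1.11, 4.25], [0.08, 2.63], [-2.82, 2.82]. Speed limits (rad/s): [2.79, 2.79, 3.14, 3.14, 3.14, 3.14].

## Interface

Orientations are given as a 3x3 rotation matrix whose columns are the frame's x, y, z axes.
In Python, from plant import ctrl, sensors, optics gives the robot as it stands. Calls block until the motion is done:
- ctrl.move_ptp(position, orientation): joint-space move of the TCP to a pose.
- ctrl.move_l(position, rot=None, vel=150, threshold=None): straight line of the TCP; rot=None keeps the orientation; vel is the mean speed in mm/s. With threshold (N) it stops when the force on the tool has changed by that much, and returns True; else False.
- ctrl.set_joints(angles): joint-space move.
- ctrl.gripper_to(opening, force=None): finger opening in mm; force is the grip in N (None keeps the last); returns when the fingers have stopped.
- ctrl.hold(seconds).
- ctrl.solve_ik(position, orientation): joint angles nearest the present ones, or None.
- sensors.read_state(): the state.
- optics.grab_frame(name): name is "side" or "top"; returns (picture, depth): 480x640x3 uint8, red, green, blue; 480x640 float32, mm along the optical axis (not along the pixel's ray), 0 where there is no reading.
- optics.camera_params(name): a dict with "mtx" (3x3 intrinsics, pixels), "R" (3x3) and "t" (3): a world point X has camera coordinates R X + t. Camera axes: x right, y down, z forward; pixel columns grow to the right and rows downward; lengths in mm; the calibration is good to about 2 mm. A picture is of the moment at which its call begins. camera_params takes no time and is no camera call.
A pose or a line that the arm cannot do raises ctrl.MotionError and nothing moves.
- ctrl.finish_job(): hands the job in; it is judged then, once.
The state is a dict: "t": time; "q": joint angles; "qvel": joint speeds; "tau": joint torques, N m; "eef_pos": TCP position; "eef_rot": TCP orientation; "force": force on the tool from outside, world axes, zero at the start; "wrist_torque": the same for the moment, N m; "grip_width": finger opening in mm; "grasp_force": force on a finger pad.
Only numpy, scipy, OpenCV 4.12 (cv2) and the standard library are available. Lean on these libraries where they do the work, as an engineer would, in place of code of your own. Each camera call takes 0.05 s, during which the arm holds its last target. There are 200 camera calls.

## Working session

There is one attempt and no reset: what is moved stays moved. The work goes in short steps, each a Python script; the robot and the scene stay as the last script left them, time stands still between calls to the robot, and variables do not carry over. Pictures are saved under pics/ and viewed, at most 10 in all, crops included, and the job is handed in when it is done.

```bash
mkdir -p pics; ls
python3 - <<'E'
from plant import ctrl,sensors,optics
import cv2,numpy as np
for n in("top","side"):
    p,d=optics.grab_frame(n); cv2.imwrite(f"pics/{n}0.png",p[:,:,::-1]); np.savez(f"{n}0.npz",p=p,d=d)
    c=optics.camera_params(n); print(n,c, -c["R"].T@c["t"])
print(sensors.read_state(),ctrl.tcp_to_tips)
E
```

```text
pics
top {'mtx': array([[433.34317141,   0.        , 328.21030561],
       [  0.        , 433.34317141, 237.22729579],
       [  0.        ,   0.        ,   1.        ]]), 'R': array([[-0.00361707, -0.99925575, -0.03840394],
       [-0.99256577,  0.00825968, -0.12142883],
       [ 0.12165566,  0.03767922, -0.99185693]]), 't': array([ 54.74267287, 523.10592433, 698.81699951])} [434.40000131  24.05036481 758.74896106]
side {'mtx': array([[548.31588077,   0.        , 313.50294211],
       [  0.        , 548.31588077, 240.42908118],
       [  0.        ,   0.        ,   1.        ]]), 'R': array([[ 0.96344376, -0.26729525, -0.01814879],
       [-0.19107278, -0.63806094, -0.74590175],
       [ 0.18779596,  0.72210213, -0.66580868]]), 't': array([-489.21453635,  199.99227904,  747.22105731])} [ 369.21867565 -542.72737328  637.80220334]
{'t': 0.1, 'q': array([ 1.10150231e+00,  2.07335898e-01,  1.54282135e+00,  1.31118568e-05,
        1.39351678e+00, -1.50492115e-01]), 'qvel': array([ 0.00062193, -0.00142823, -0.00404472,  0.00224232, -0.00202299,
        0.00203494]), 'tau': array([-4.03701597e-04, -3.84092152e+01, -2.92548376e+01, -3.30241173e-04,
        4.82226518e-03,  4.49484162e-06]), 'eef_pos': array([179.93242409, 545.44967363, 255.23633322]), 'eef_rot': array([[-9.49610736e-01,  3.13430283e-01, -9.52825437e-04],
       [ 3.13431563e-01,  9.49608988e-01, -1.85051312e-03],
       [ 3.24804748e-04, -2.05591269e-03, -9.99997834e-01]]), 'force': array([-0.11597344,  0.27472002, -0.16408887]), 'wrist_torque': array([-0.02197398,  0.04907163, -0.05376694]), 'grasp_force': 0.0, 'grip_width': 85.74717258909297} 25.0
```

View pics/top0.png

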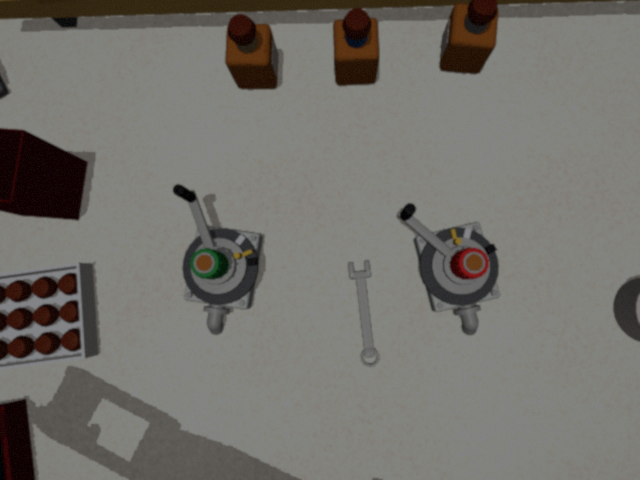

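View pics/side0.png

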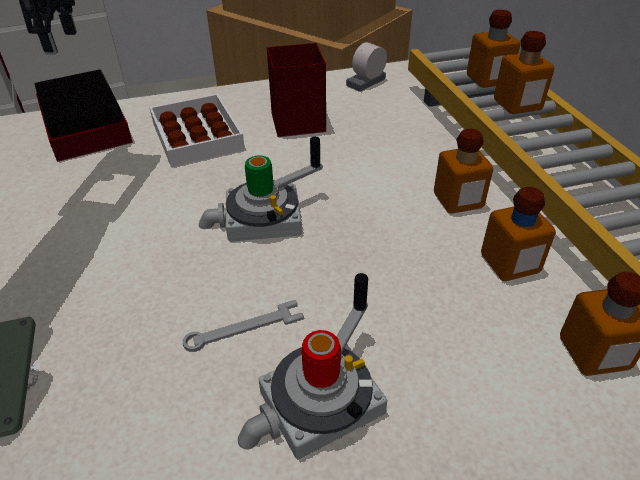

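The top view shows the red coupling on the right, with its sight glass at (475,262), handle top at about (407,211), pin at (456,237), white mark at (469,234) and stop at (491,248). The green coupling is on the left at (204,263). The side view agrees.

```bash
cat > h.py <<'E'
from plant import ctrl,sensors,optics
import cv2,numpy as np
def ray(n,uv,z):
    c=optics.camera_params(n); d=c["R"].T@np.linalg.solve(c["mtx"],[uv[0],uv[1],1.]); o=-c["R"].T@c["t"]
    return o+d*(z-o[2])/d[2]
BOX={"top":(385,190,515,310),"side":(255,265,400,450)}
def masks(n,p):
    hsv=cv2.cvtColor(p,cv2.COLOR_RGB2HSV); x0,y0,x1,y1=BOX[n]; roi=np.zeros(p.shape[:2],bool); roi[y0:y1,x0:x1]=1
    h,s,v=[hsv[...,i].astype(int) for i in range(3)]
    return {"amber":roi&(h>7)&(h<17)&(s>130)&(v>90),"yellow":roi&(h>18)&(h<32)&(s>130)&(v>90),"black":roi&(v<32),"red":roi&((h<6)|(h>174))&(s>150)}
def blobs(m,mn=8):
    k,l,st,ce=cv2.connectedComponentsWithStats(m.astype(np.uint8))
    return [(st[i],ce[i],l==i) for i in range(1,k) if st[i,4]>=mn]
def R(yaw): # tool down, tool y axis at angle yaw from world x
    y=np.array([np.cos(yaw),np.sin(yaw),0]); z=np.array([0,0,-1.]); return np.c_[np.cross(y,z),y,z]
E
python3 - <<'E'
from h import *
for n in("top","side"):
    f=np.load(f"{n}0.npz"); 
    for k,m in masks(n,f["p"]).items():
        for st,ce,l in blobs(m):
            z={"amber":125,"yellow":74,"black":125,"red":125}[k]
            dz=f["d"][l]; ys,xs=np.nonzero(l); c=optics.camera_params(n)
            P=(np.linalg.inv(c["mtx"])@np.c_[xs,ys,np.ones(len(xs))].T*dz-c["t"][:,None]); P=(c["R"].T@P).T
            hi=P[P[:,2]>np.percentile(P[:,2],95)-4]
            print(n,k,st,ce.round(1),"plane",ray(n,ce,z).round(1),"top pts",hi.mean(0).round(1),P[:,2].max().round())
f=np.load("top0.npz")["p"]; cv2.imwrite("pics/c.png",cv2.resize(f[190:310,385:515,::-1],None,fx=5,fy=5,interpolation=2))
E
```

```text
top amber [467 255  15  15 186] [474.  262.1] plane [ 474.1 -162.6  125. ] top pts [ 473.7 -160.8  130.7] 759.0
top yellow [451 229  10  15  71] [455.2 236.5] plane [ 518.  -150.1   74. ] top pts [ 508.3 -147.3   99. ] 759.0
top black [401 205  14  15 139] [407.1 211.7] plane [549.1 -68.4 125. ] top pts [551.3 -70.1 133.1] 759.0
top black [485 245  10   9  63] [489.6 248.7] plane [ 493.5 -185.8  125. ] top pts [ 498.3 -204.8   70.6] 759.0
top red [451 248  37  30 474] [465.4 264. ] plane [ 471.5 -150.2  125. ] top pts [ 472.1 -156.6  132.5] 759.0
side amber [311 335  21  17 272] [320.6 343. ] plane [ 474.  -161.3  125. ] top pts [ 473.6 -162.7  127. ] 130.0
side yellow [345 355   8  15  66] [348.3 360. ] plane [ 510.  -158.1   74. ] top pts [ 508.1 -163.6   85.6] 638.0
side yellow [352 358  13  11  63] [357.6 362.3] plane [ 520.  -164.6   74. ] top pts [ 524.3 -153.5   57.5] 69.0
side black [354 274  14  37 441] [360.2 291.5] plane [544.7 -97.4 125. ] top pts [545.  -96.5 147.9] 638.0
side black [346 399  20  23 202] [354.7 410.1] plane [ 484.  -254.5  125. ] top pts [ 498.7 -215.3   60.7] 638.0
side black [335 424  16   8  25] [342.3 427.6] plane [ 465.6 -269.9  125. ] top pts [ 481.  -225.7   41.9] 44.0
side black [308 430  11   3  14] [312.9 431.1] plane [ 435.9 -265.4  125. ] top pts [ 446.8 -220.1   41.4] 43.0
side black [327 430   5   3   9] [328.9 431.1] plane [ 451.4 -269.8  125. ] top pts [ 464.8 -225.8   42.9] 45.0
side red [ 301  330   40   58 1436] [321.  363.1] plane [ 466.6 -188.2  125. ] top pts [ 470.5 -173.8  134. ] 638.0
```

View pics/c.png

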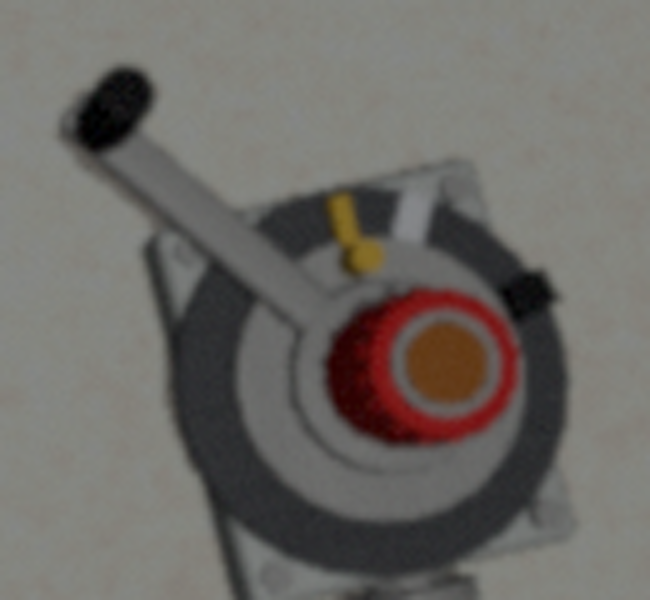

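The crop shows the pin top at full-image pixel (457.4,241), the white mark at (468,232) and the handle-top centre at about (411,208).

Run:
```python
from h import *
C=np.array([474,-162.])
for k,uv,z in(("pin",(457.4,241),74),("ptr tip",(453,229.5),57),("mark",(468,232.4),43),("handle",(410.5,208.5),125)):
    p=ray("top",uv,z); r=p[:2]-C; print(k,p.round(1),np.hypot(*r).round(1),np.arctan2(r[1],r[0]).round(3))
d=np.load("top0.npz")["d"]; print(d[228:238,468])
print(ctrl.solve_ik([474,-162,180],R(0)))
for y in np.arange(-1.6,1.7,.4):
    q=ctrl.solve_ik([474,-162,111],R(y)); print(y.round(1),None if q is None else np.round(q,2))
```

```text
pin [ 510.7 -153.3   74. ] 37.7 0.232
ptr tip [ 531.4 -151.4   57. ] 58.4 0.182
mark [ 528.3 -179.2   43. ] 56.9 -0.306
handle [553.8 -73.5 125. ] 119.2 0.837
[721.6768  709.7174  711.21155 710.2678  710.17395 709.9639  710.3137
 709.4489  709.1828  710.653  ]
[-5.02270658e-01  1.28579674e-01  1.79964028e+00 -4.44089210e-16
  1.21337270e+00 -5.02270658e-01]
-1.6 [-0.5   0.23  1.85 -0.    1.07  1.1 ]
-1.2 [-0.5   0.23  1.85 -0.    1.07  0.7 ]
-0.8 [-0.5   0.23  1.85 -0.    1.07  0.3 ]
-0.4 [-0.5   0.23  1.85 -0.    1.07 -0.1 ]
-0.0 [-0.5   0.23  1.85 -0.    1.07 -0.5 ]
0.4 [-0.5   0.23  1.85 -0.    1.07 -0.9 ]
0.8 [-0.5   0.23  1.85 -0.    1.07 -1.3 ]
1.2 [-0.5   0.23  1.85 -0.    1.07 -1.7 ]
1.6 [-0.5   0.23  1.85 -0.    1.07 -2.1 ]
```

Run:
```python
from h import *
S=sensors.read_state
ctrl.move_ptp([474,-162,200],R(.3))
print(ctrl.move_l([474,-162,107],vel=80,threshold=15),S()["eef_pos"].round(1))
ctrl.gripper_to(30,force=40); s=S(); print(s["t"],s["grip_width"],s["grasp_force"],s["force"].round(1))
q=np.array(s["q"])
for i in range(4):
    q[5]+=.13; ctrl.set_joints(q); s=S(); print(s["t"],s["q"][5].round(3),s["force"].round(1),s["wrist_torque"].round(2),s["grasp_force"])
ctrl.hold(.3)
p,d=optics.grab_frame("side"); cv2.imwrite("pics/s1.png",cv2.resize(p[260:450,240:420,::-1],None,fx=3,fy=3))
```

```text
False [ 474.5 -162.2  107.6]
4.5917 43.120557191315235 40.36333501338959 [-1.8  0.9  3.7]
4.8417 -0.675 [-1.5 -1.1  2.1] [-0.03  0.15 -0.24] 40.98428964614868
5.0917 -0.547 [-2.2 -1.   2.7] [-0.02  0.23 -0.22] 41.025325655937195
5.3417 -0.417 [-3.6 -0.7  1.8] [-0.11  0.36 -0.26] 41.07263267040253
5.5917 -0.288 [-3.9 -0.2  3.3] [-0.08  0.44 -0.26] 41.12827241420746
```

View pics/s1.png

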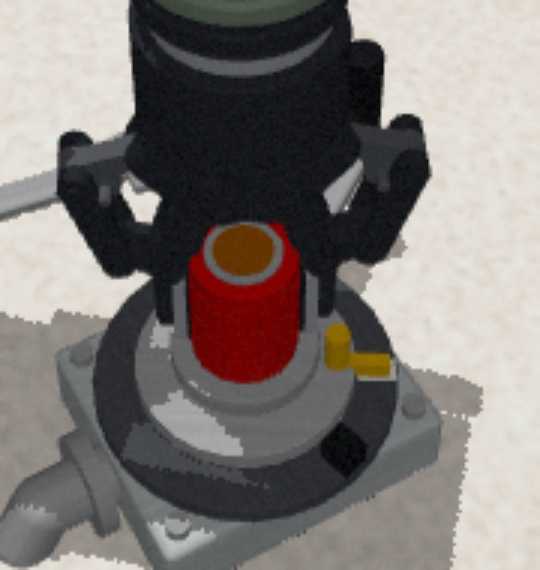

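The pointer (crop (372,363)) lies on the white mark. I'll let go, rise, and look at the handle again.

Run:
```python
from h import *
S=sensors.read_state
ctrl.gripper_to(85); ctrl.hold(.3)
p0=S()["eef_pos"]; ctrl.move_l([p0[0],p0[1],210],vel=100)
ctrl.move_ptp([400,-330,260],R(-.73)); 
p,d=optics.grab_frame("top"); cv2.imwrite("pics/t2.png",cv2.resize(p[190:310,385:515,::-1],None,fx=5,fy=5,interpolation=2))
print(S()["t"])
```

```text
8.7417
```

View pics/t2.png

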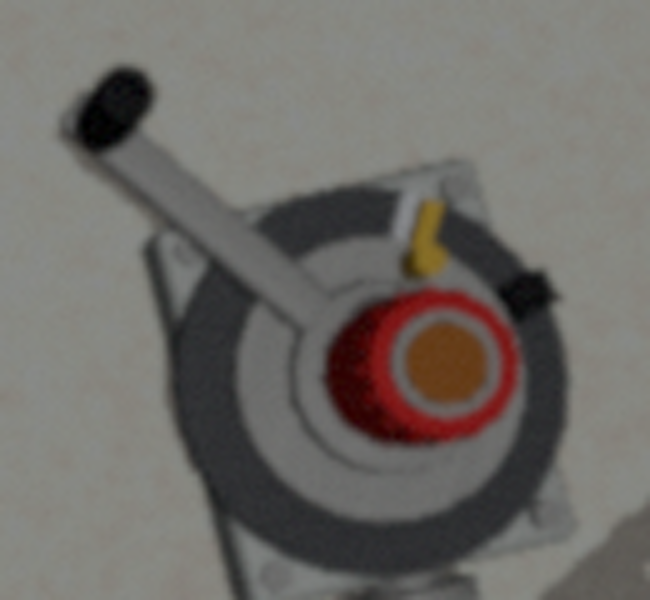

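The pointer stands at the mark, at crop (430,235), and the handle has not moved from crop (130,88). Next I grasp the handle and swing it.

Run:
```python
from h import *
S=sensors.read_state
C=np.array([474,-162.])
P=lambda t,z:[*(C+120*np.array([np.cos(t),np.sin(t)])),z]
t0=.837; Y=lambda t:R(t-np.pi/2)
ctrl.move_ptp(P(t0,220),Y(t0))
print(ctrl.move_l(P(t0,112),vel=90,threshold=15),S()["eef_pos"].round(1))
ctrl.gripper_to(5,force=30); s=S(); print(s["t"],s["grip_width"],s["grasp_force"],s["force"].round(1))
for t in np.arange(t0-.07,-.66,-.07):
    hit=ctrl.move_l(P(t,112),rot=Y(t),vel=60,threshold=12); s=S()
    print(round(t,2),hit,s["t"],s["eef_pos"].round(1),s["force"].round(1))
    if hit: break
r=s["eef_pos"][:2]-C; print("ang",np.arctan2(r[1],r[0]))
p,d=optics.grab_frame("side"); cv2.imwrite("pics/s3.png",p[220:470,200:520,::-1])
```

```text
False [555.  -73.1 112.8]
11.8667 17.124791735103333 29.21013057231903 [-1.4 -0.6  0.6]
0.77 False 12.1583 [560.6 -78.9 112.1] [-0.1  0.2  1.6]
0.7 False 12.45 [566.  -85.  112.2] [-0.9  0.   2.6]
0.63 False 12.7417 [571.1 -91.5 112.1] [-0.1 -0.3  2.6]
0.56 False 13.0333 [575.7 -98.5 112.1] [-1.1 -0.4  3.7]
0.49 False 13.325 [ 579.9 -105.7  112.1] [-1.5 -1.3  3.4]
0.42 False 13.6167 [ 583.5 -113.2  112.1] [-1.8 -1.6  4.2]
0.35 False 13.9083 [ 586.6 -121.   112.1] [-2.2 -1.   4.4]
0.28 False 14.2 [ 589.2 -128.9  112.1] [-1.3 -0.5  4.7]
0.21 False 14.4917 [ 591.2 -137.   112.1] [-3.3 -1.4  5.4]
0.14 False 14.7833 [ 592.6 -145.2  112.1] [-2.5 -0.8  6.1]
0.07 False 15.075 [ 593.5 -153.5  112.1] [-3.5 -0.8  5.8]
-0.0 False 15.3667 [ 593.7 -161.6  112.1] [-3.1  0.8  5.7]
-0.07 False 15.6583 [ 593.5 -169.9  112.1] [-3.3 -0.2  5.5]
-0.14 False 15.95 [ 592.6 -178.1  112.1] [-3.  -0.3  5.3]
-0.21 False 16.2417 [ 591.1 -186.4  112.1] [-3.1  0.2  5.6]
-0.28 False 16.5333 [ 589.1 -194.5  112.1] [-3.1 -0.3  5.8]
-0.35 False 16.825 [ 586.6 -202.4  112.1] [-1.6  0.8  6. ]
-0.42 False 17.1167 [ 583.4 -210.1  112.1] [-2.2  0.8  5.6]
-0.49 False 17.4083 [ 579.8 -217.7  112.1] [-2.2  0.4  4.3]
-0.56 False 17.7 [ 576.2 -223.9  112.1] [1.3 4.7 5.2]
-0.63 True 17.9083 [ 574.9 -225.1  112. ] [5.4 7.5 2.7]
ang -0.5591488641109568
```

View pics/s3.png

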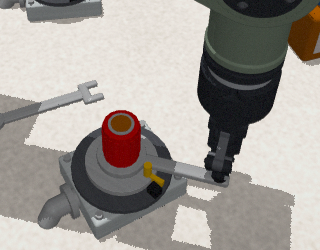

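The pin and pointer, at crop (152,175), are against the black stop at (155,188). The force rose where it was expected. I'll let go and retreat.

Run:
```python
from h import *
S=sensors.read_state
ctrl.hold(.2); ctrl.gripper_to(85); ctrl.hold(.3)
p0=S()["eef_pos"]; ctrl.move_l([p0[0],p0[1],230],vel=100)
ctrl.move_ptp([400,-380,260],R(-1.5)); ctrl.hold(.5); print(S()["t"],S()["force"])
p,d=optics.grab_frame("top"); cv2.imwrite("pics/t4.png",p[150:350,150:550,::-1])
```

```text
21.9667 [-0.60889023  0.49647399 -0.2158985 ]
```

View pics/t4.png

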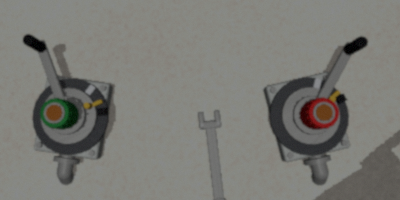

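The red pointer, at crop (335,97), is at the stop. The green coupling looks unchanged, and the arm is clear of everything.

```bash
python3 -c "
from plant import ctrl
print(ctrl.finish_job())"
```

```text
the job is handed in; nothing more can be done
None
```

I turned the red collar by hand to the white mark and let go, then swung the spanner until it drove the pointer to the black stop. The green collar was left alone, and the job was handed in at about 22 s; no verdict was returned.

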